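# Unload the blue test coupon from its clamp fixture

## Task

Swing the red-handled clamp bar of the coupon fixture up until it stands about upright and leave it up. Slide the blue dog-bone coupon straight out of its channel until it is clear, then lower it onto the empty rest before letting go, so that it lies flat across both black ribs, between their yellow upright ends, with its middle over the middle of the rest. Leave the orange coupon on the other rest and the jars and other things on the bench where they are.

Things in the scene. Friction and masses are not known exactly. Their poses are not given: they have to be found in the camera images.
- jig: Coupon fixture, fixed. Origin on the bench below where the lowered bar crosses the channel; x across the channel towards the bar's hinge, y along the channel, z up. Aluminium bed x -32 to 32, y -22 to 90 mm, top 30 above the bench. The channel is open at its -y end: the coupon leaves towards -y. End stop at y 84. Hinge posts 50 high at x 60, y +-12.
- channel_mouth (a point): Mouth of the walled part of the channel: on the bed's top, 10 mm along y from the jig's origin, axes as the jig's. From here to y 84 stand steel walls, 40 apart, tops 43 above the bench, with dark lips (28 apart, undersides 39 above the bench) over the coupon's edges: the coupon can be lifted only once its back end has passed this point towards -y.
- clamp (a joint): Angle of the clamp bar, rad: 0 = down across the coupon, grows as its handle end is lifted, 1.57 = upright, stop at 1.75. Friction hinge along the jig's y through clamp_hinge: it stays where it is left and takes 1 to 2 N at the handle. When down, two brass prongs beside the coupon's waist keep it from sliding out.
- clamp_hinge (a point): On the clamp bar's hinge axis, 41.5 above the bench, at x 60, y 0 of the jig.
- clamp_grip (a point): Centre of the red handle block at the bar's end, 40 mm long (along the bar), 14 wide (along the jig's y), 20 high; 130 from the hinge along the bar and 6 above the bar's middle line; 47.5 above the bench when down, nothing beneath it. Can be pinched from above across its 14 width. Its frame turns with the bar.
- coupon_mid (a point): Centre (half-way up) of the blue dog-bone coupon, 140 mm long (its y), 36 wide (its x), 6 thick, about 70 g; wide ends each 50 long, waist 40 long and 16 wide. It starts on the bed in the channel, its y along the jig's y, its -y end sticking out 39 to 57 beyond the bed with nothing beneath, free to be pinched across its 36 width from above.
- rest: The empty rest, fixed. Origin on the bench below its middle, z up. Grey base 66 x 66 x 10 mm; two black ribs along x, 8 wide, at y -27 and 27, tops 30 above the bench; yellow uprights 10 higher at the rib ends, 48 apart along x. The coupon lies with its length along y (either end first), centre 33 above the origin; below its overhanging ends there is room for fingertips.
- rest_full: The other rest, the same in build and axes, occupied by a orange coupon; fixed.
- done_coupon_mid (a point): Centre of the orange coupon, same size as the blue one, lying on the other rest: leave it.
- jar_a: Blue-capped sample jar, 55 diameter, 70 high, origin under its base: bystander.
- jar_b: White-capped sample jar, 55 diameter, 70 high, origin under its base: bystander.
- jar_c: Blue-capped sample jar, 55 diameter, 70 high, origin under its base: bystander.
- jar_d: White-capped sample jar, 55 diameter, 70 high, origin under its base: bystander.
- tweezers: Steel tweezers 150 long lying on the bench, origin under it: bystander.
- marker: White and green marker 115 x 15 x 15 lying on the bench, origin under its middle: bystander.
There are look-alikes about, which are no part of the job. Of the things like the part that bears coupon_mid, leave any that is purple; of the rest the larger one is meant.

How it is judged:
By the outcome, as a careful person would: the job done as asked, in the order asked, and still so for the second after the job is handed in, with the robot touching nothing.
It also fails if it takes over 58 s, if anything falls off the work surface, if the arm or the gripper's body presses on something with over 40 N, if the wrist force passes 120 N, or if a joint passes its speed limit or range.

## Robot

A 6-joint arm with a two-finger parallel gripper is mounted at the origin on the work surface. World frame = base frame: x ahead of the robot, y to its left, z up, the work surface at z = 0. Lengths are in m, angles in rad, forces in N, time in s.
With the tool pointing down it reaches from about 0.35 to 0.775 m from the base axis. Payload 5.5 kg.
Tool frame: the origin (TCP) lies midway between the tips of the shut fingers; the grasp point (between the pads) lies 19 mm behind it (ctrl.pinch_z is the distance from the TCP to the grasp point, in m); z points along the fingers, y is the line along which they close (so a half turn about z gives the same grasp; the last joint's range is limited). The gripper opens to 85 mm and grips with 20 to 120 N. Pads are 22 mm wide; open, the fingers measure 114 mm over their backs; the gripper's body (76 mm by 85 mm) begins 54 mm behind the grasp point. The pads swing forward as they close: fully open they stand 13 mm farther back than shut.
Start: joints at [1.058, 0.313, 0.046, 1.304, 0, 1.431], TCP at [0.209, 0.536, 0.193] pointing down, gripper open.
Joint ranges: [-2.76, 2.76], [-0.86, 1.69], [-1.03, 1.26], [-2.2, 2.34], [-1.47, 1.5], [-3.14, 3.14]. Speed limits (rad/s): [2.57, 2.57, 3.14, 3.14, 3.14, 3.14].

## Interface

Orientations are given as a unit quaternion [w, x, y, z].
In Python, from cell import ctrl gives the robot as it stands.
- The arm moves only by the tool drive_tool, never from a script. Its argument "plan" is a list of rows, each a list of 5 numbers: the opening, from 0 (shut) to 1 (fully open), then the shift along the world's x, y, z in mm, then the turn about the world's z in degrees. A call has 1 to 10 rows; each row is the pose to reach, as a shift and turn from the pose commanded when the call began; what a row does not reach only later rows make up. A row lasts 1/12 s, in which the tool goes at most 41.7 mm and 7.16 degrees, less where a joint would pass 70% of its speed; a pose out of reach is approached as far as the arm can. A call with a gripper value outside its range is refused whole. The fingers move at their own pace and stop on an object; "squeeze" is the grip in N (left out, the last holds). Time passes only in rows, so rows that repeat a pose let the fingers close. It gives the time, the measured TCP pose, the force, the opening and the grip force at its end, in the units of the state.
- ctrl.observe(): the state, without advancing time (a new reading comes with each control period).
- ctrl.read_camera(name): name is "scene" or "top"; returns a dict with "color" (480x640x3 uint8, blue, green, red), "vfov" (degrees; the focal length in pixels is half the picture's height over the tangent of half this angle, whatever the lens; pixels are square), "cx", "cy" (the principal point, pixels), "R" (3x3) and "t" (3): a world point X has camera coordinates R X + t. Camera axes: x right, y down, z forward; pixel columns grow to the right and rows downward; lengths in m; the calibration is good to about 2 mm. A picture is of the moment at which its call begins. There is no depth.
- ctrl.job_done(): hands the job in; it is judged then, once.
Trained networks look in the newest picture that a camera, given by its name, has taken for a name from the list of things; names that differ only in an ending like _2 or _b are one class to them, and where a whole thing is asked for, a point or a joint stands for the part that bears it (a point fixed in the world has none). Each returns a list of dicts, best first, with "confidence" (0 to 1); they miss things now and then, are a little off and sometimes report something else, mostly with a low value. They report only what shows in the picture. A call takes as long as a camera call. They do not tell look-alikes from the thing itself.
- ctrl.cut_out(camera, label): "mask" (480x640 bool, what is visible of it) and "xy" ([column, row] in pixels, amid what is visible of it).
- ctrl.pinpoint(camera, label): "xy" ([column, row] in pixels: a listed point, or the origin of a listed thing).
The state is a dict: "time_s": time; "joints": joint angles; "qd": joint speeds; "tau": joint torques, N m; "tool_pos": TCP position; "ee_rot": TCP orientation; "force": force on the tool from outside, world axes, zero at the start; "moment": the same for the moment, N m; "gripper_width": finger opening in m; "grasp_force": force on a finger pad.
Only numpy, scipy, OpenCV 4.12 (cv2) and the standard library are available. Lean on these libraries where they do the work, as an engineer would, in place of code of your own. Each camera call takes 0.05 s, during which the arm holds its last target. There are 200 camera calls.

## Working session

There is one attempt and no reset: what is moved stays moved. The work goes in short steps, Python scripts to look and compute and a tool call to move; the robot and the scene stay as the last step left them, time stands still between calls to the robot, and variables do not carry over. Pictures are saved under pics/ and viewed, at most 11 in all, crops included, and the job is handed in when it is done.

Besides the shell and the picture viewer there is one more tool, called by a JSON object that holds its "fn" and its "kwargs", one argument or row to a line. drive_tool: Moves the arm, as the interface text tells. Its arguments: {"type":"object","properties":{"plan":{"type":"array"},"squeeze":{"type":"number"}},"required":["plan"]}

```bash
mkdir -p pics; cat > h.py <<'E'
import numpy as np, cv2
from cell import ctrl
def cam(n):
    c=ctrl.read_camera(n); c['f']=240/np.tan(np.radians(c['vfov'])/2); return c
def proj(c,X):
    p=c['R']@np.asarray(X,float)+c['t']; return np.array([c['cx'],c['cy']])+c['f']*p[:2]/p[2]
def ray(c,xy,z):
    R=np.array(c['R']);t=np.array(c['t']); o=-R.T@t
    d=R.T@np.array([(xy[0]-c['cx'])/c['f'],(xy[1]-c['cy'])/c['f'],1]); return o+d*(z-o[2])/d[2]
E
python3 - <<'E'
from h import *
Z=dict(jig=0,channel_mouth=.03,clamp_hinge=.0415,clamp_grip=.0475,coupon_mid=.033,rest=0,rest_full=0,done_coupon_mid=.033,jar_a=0,tweezers=0,marker=0)
for n in ('scene','top'):
    c=cam(n); cv2.imwrite(f'pics/{n}0.png',c['color'])
    print(n,c['f'],-np.array(c['R']).T@c['t'])
    for l,z in Z.items():
        for d in ctrl.pinpoint(n,l)[:5]:
            print(l,np.round(d['xy']),round(d['confidence'],2),np.round(ray(c,d['xy'],z)[:2]*1000))
print(ctrl.observe())
E
```

```text
scene 490.5389323358421 [1.53876165 0.04886798 0.66140171]
channel_mouth [416. 252.] 0.58 [577. 209.]
channel_mouth [339. 319.] 0.31 [821.  38.]
clamp_hinge [409. 259.] 0.87 [623. 188.]
clamp_hinge [407. 248.] 0.54 [580. 187.]
clamp_grip [411. 229.] 0.74 [501. 203.]
coupon_mid [410. 250.] 0.87 [573. 195.]
coupon_mid [409. 226.] 0.68 [465. 203.]
coupon_mid [487. 304.] 0.55 [762. 330.]
coupon_mid [333. 229.] 0.28 [488.  13.]
rest [244. 231.] 0.87 [ 458. -219.]
rest_full [234. 267.] 0.78 [ 618. -213.]
rest_full [408. 258.] 0.28 [557. 195.]
done_coupon_mid [236. 256.] 0.94 [ 621. -205.]
done_coupon_mid [244. 231.] 0.68 [ 508. -208.]
jar_a [335. 226.] 0.91 [420.  15.]
jar_a [149. 244.] 0.89 [ 532. -445.]
jar_a [220. 316.] 0.75 [ 789. -205.]
jar_a [340. 317.] 0.6 [780.  38.]
tweezers [496. 239.] 0.75 [463. 425.]
tweezers [412. 229.] 0.32 [424. 218.]
tweezers [235. 258.] 0.16 [ 579. -220.]
marker [524. 275.] 0.87 [615. 451.]
top 623.1708200630748 [ 0.42025404 -0.0134587   1.37779832]
jig [215. 260.] 0.72 [559. 187.]
channel_mouth [208. 255.] 0.71 [568. 199.]
clamp_hinge [215. 230.] 0.84 [62
[... 586 characters left out ...]

{'time_s': 1.2, 'joints': array([1.05841587e+00, 3.13210334e-01, 4.60998863e-02, 1.30362307e+00,
       3.04244454e-07, 1.43120252e+00]), 'qd': array([-1.17666826e-04,  6.55976504e-05, -4.23369123e-04,  1.33043908e-03,
       -7.81922251e-04,  1.40938395e-03]), 'tau': array([-1.77824673e-03, -4.80473757e+01,  2.98813927e+01,  3.26058353e-04,
       -2.10524513e-04,  1.11873774e-05]), 'tool_pos': array([0.20944386, 0.53553361, 0.19261725]), 'ee_rot': array([9.91353566e-06, 1.85315903e-01, 9.82678999e-01, 2.98009007e-05]), 'force': array([ 1.43019683,  0.57016775, -0.87275046]), 'moment': array([-0.01013123, -0.00392006, -0.02078488]), 'grasp_force': 0.0, 'gripper_width': 0.08530196519649975}
```

View pics/scene0.png

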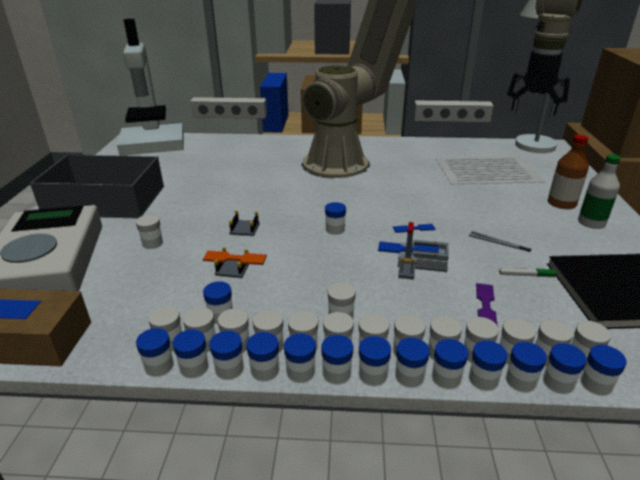

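View pics/top0.png

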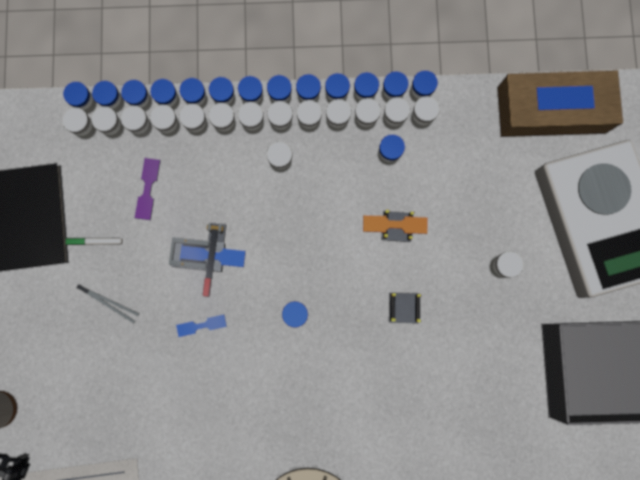

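Candidates for the coupon in the top picture are blue in the fixture (212,256), small blue loose (201,323), purple (148,189) and orange on the rest (394,226). The one in the fixture is meant, because it is the larger blue and sits under the red-handled bar. I'll confirm it in a crop and refine the poses.

```bash
python3 - <<'E'
from h import *
c=cam('top'); I=c['color']
a=cv2.resize(I[205:345,130:260],None,fx=4,fy=4,interpolation=cv2.INTER_CUBIC)
b=cv2.resize(I[285:335,375:435],None,fx=4,fy=4,interpolation=cv2.INTER_CUBIC)
o=np.zeros((560,520+240,3),np.uint8);o[:,:520]=a;o[:200,520:]=b
# blue parts: rect of protruding end
hsv=cv2.cvtColor(I,cv2.COLOR_BGR2HSV)
m=cv2.inRange(hsv,(100,110,50),(122,255,255))
n,l,s,ct=cv2.connectedComponentsWithStats(m)
for i in range(1,n):
    if s[i,4]>60 and 130<ct[i][0]<320 and 200<ct[i][1]<345:
        r=cv2.minAreaRect(np.argwhere(l==i)[:,::-1].astype(np.float32)); print(s[i],r,np.round([ray(c,p,.036)[:2]*1000 for p in cv2.boxPoints(r)]).tolist())
# yellow uprights of rest
y=cv2.inRange(hsv,(20,100,80),(35,255,255))
n,l,s,ct=cv2.connectedComponentsWithStats(y)
for i in range(1,n):
    if 380<ct[i][0]<430 and 195<ct[i][1]<335: print('yel',s[i,4],ct[i].round(1),np.round(ray(c,ct[i],.04)[:2]*1000,1))
cv2.imwrite('pics/crop.png',o)
E
```

```text
[181 248  28  12 237] ((194.5, 253.5), (27.0, 11.0), -0.0) [[560.0, 256.0], [584.0, 256.0], [582.0, 198.0], [558.0, 198.0]]
[214 249  31  17 400] ((228.86888122558594, 256.9426574707031), (29.786258697509766, 15.300539016723633), 5.19442892074585) [[549.0, 186.0], [582.0, 183.0], [574.0, 119.0], [541.0, 122.0]]
[283 302  24  25 480] ((294.5, 314.0), (24.0, 23.0), 90.0) [[461.0, 38.0], [460.0, -12.0], [409.0, -10.0], [410.0, 39.0]]
[177 316  48  20 392] ((200.51272583007812, 324.9968566894531), (11.161046028137207, 47.532928466796875), 76.32869720458984) [[418.0, 267.0], [439.0, 168.0], [416.0, 163.0], [395.0, 262.0]]
yel 7 [386.7 211.6] [ 650.3 -192.9]
yel 9 [411.1 213.3] [ 644.8 -245.6]
yel 13 [385.1 234.8] [ 599.3 -187. ]
yel 9 [409.9 236.7] [ 593.8 -240.4]
yel 7 [393.  294.7] [ 469.8 -198.1]
yel 6 [418.  295.5] [ 466.6 -251.3]
yel 11 [392.4 319.1] [ 418.2 -194.3]
yel 9 [417.7 320.1] [ 414.6 -247.8]
```

View pics/crop.png

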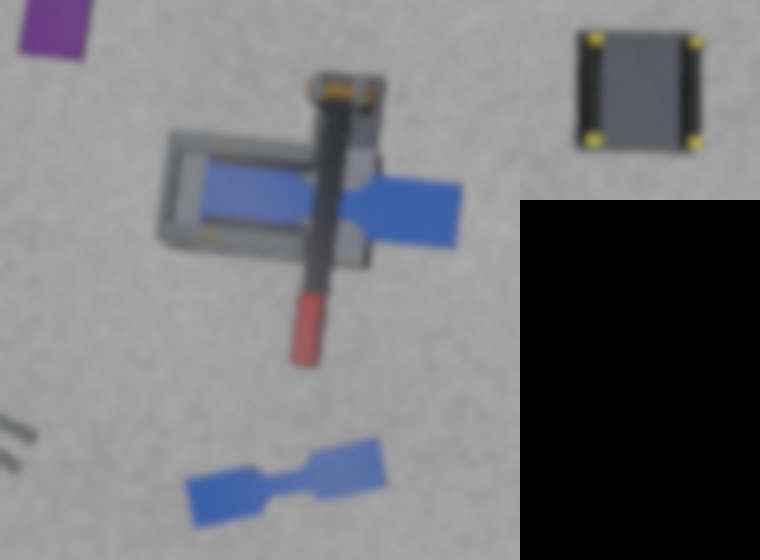

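The crop shows the blue coupon in the fixture with its waist under the bar and the red handle at about (207,288) in the full picture, so this is the one meant. The empty rest is centred near (405,307), with its four yellow uprights visible. I'll go above the handle.

{"fn": "drive_tool", "kwargs": {
  "plan": [
    [1, 287, -338, 0, 14],
    [1, 287, -338, 0, 14],
    [1, 287, -338, 0, 14],
    [1, 287, -338, 0, 14],
    [1, 287, -338, 0, 14],
    [1, 287, -338, 0, 14],
    [1, 287, -338, 0, 14],
    [1, 287, -338, 0, 14],
    [1, 287, -338, 0, 14],
    [1, 287, -338, 0, 14]
  ],
  "squeeze": 30
}}

```text
time_s: 2.08
tool_pos: [0.4764, 0.2207, 0.1929]
ee_rot: [0.0, 0.064, 0.998, 0.0]
force: [0.6, 0.3, 0.5]
gripper_width: 0.0855
grasp_force: 0.0
```

{"fn": "drive_tool", "kwargs": {
  "plan": [
    [1, 0, 0, 0, 0],
    [1, 0, 0, 0, 0]
  ]
}}

```text
time_s: 2.25
tool_pos: [0.4767, 0.2205, 0.1924]
ee_rot: [-0.0, 0.067, 0.998, 0.0]
force: [-1.0, 0.5, 0.0]
gripper_width: 0.0855
grasp_force: 0.0
```

{"fn": "drive_tool", "kwargs": {
  "plan": [
    [1, 19, -22, 0, 0],
    [1, 19, -22, -40, 0],
    [1, 19, -22, -80, 0],
    [0.6, 19, -22, -120, 0],
    [0.5, 19, -22, -140, 0],
    [0.5, 19, -22, -155, 0],
    [0.5, 19, -22, -162, 0],
    [0.5, 19, -22, -162, 0]
  ]
}}

```text
time_s: 2.92
tool_pos: [0.4922, 0.2012, 0.0291]
ee_rot: [-0.002, 0.063, 0.998, -0.0]
force: [-0.4, 1.1, -0.2]
gripper_width: 0.0428
grasp_force: 0.0
```

```bash
python3 - <<'E'
from h import *
print(ctrl.observe()['force'])
o=np.zeros((480,760,3),np.uint8)
c=cam('scene');o[:,:400]=cv2.resize(c['color'][190:310,360:460],(400,480),interpolation=cv2.INTER_CUBIC)
c=cam('top');o[:,400:]=cv2.resize(c['color'][210:330,165:255],(360,480),interpolation=cv2.INTER_CUBIC)
cv2.imwrite('pics/grip.png',o)
E
```

```text
[-0.4354589   1.10623422 -0.17484644]
```

View pics/grip.png

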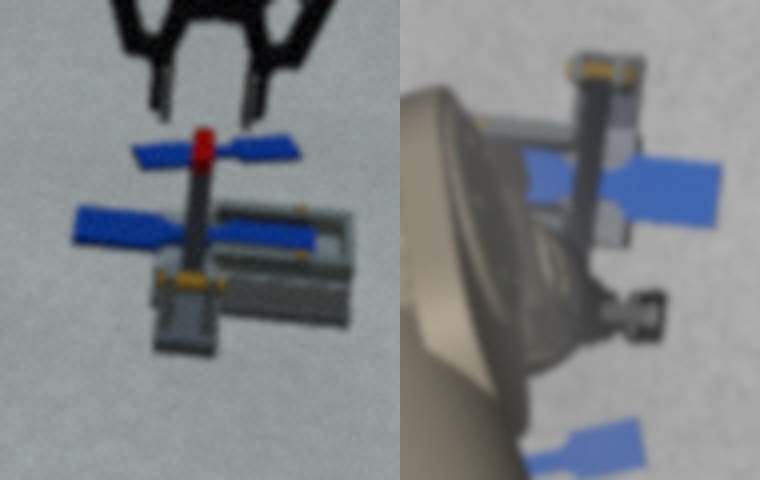

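The left half shows the fingertips (about (400,219) full picture) still above the red handle, which doesn't fit the reported z of 29 mm. I'll check the projection.

```bash
python3 - <<'E'
from h import *
c=cam('scene');s=ctrl.observe()
print(s['time_s'],s['tool_pos'],s['gripper_width'],proj(c,s['tool_pos']),proj(c,[.496,.198,.0475]))
o=cv2.resize(c['color'][170:310,340:480],(560,560),interpolation=cv2.INTER_CUBIC)
cv2.imwrite('pics/grip2.png',o)
E
```

```text
3.0667 [0.49513818 0.20131248 0.03198766] 0.04288709862493103 [409.43695933 232.82764271] [408.69446897 227.55740774]
```

View pics/grip2.png

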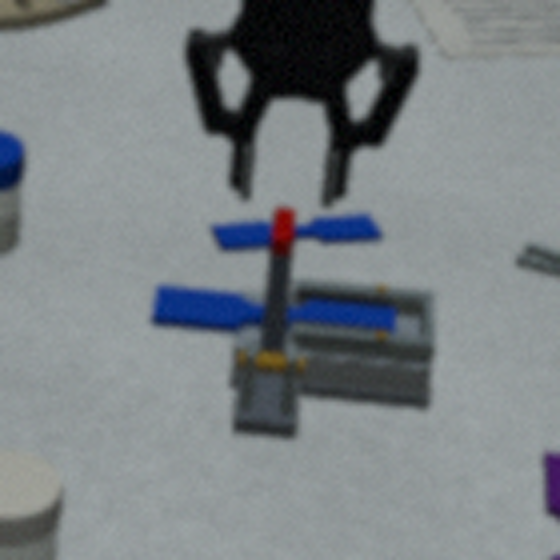

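```bash
python3 - <<'E'
from h import *
a=cv2.imread('pics/scene0.png')
c=cam('scene');b=c['color']
d=cv2.absdiff(a,b).max(2)
print('scene diff rows (max in window cols 390-430):')
for r in range(206,244,2): print(r,''.join('#' if v>40 else '.' if v<22 else '+' for v in d[r,385:440]))
p=np.array([.495,.201,.03]); u=np.array([-.13,.99,0])
for z in (.03,.05,.10):
  print(z,[proj(c,p+u*s+[0,0,z-.03]).round(0).tolist() for s in(-.021,.021)])
t=cam('top');print('top',[proj(t,[.495-0*.01,.201-s,z]).round().tolist() for s,z in((.03,.04),(.057,.09))])
E
```

```text
scene diff rows (max in window cols 390-430):
206 ............+######..................##############....
208 ............+######.................+#######...........
210 ............+######.................#######............
212 ............######+.................#######............
214 ............######..................######+............
216 ............######.................+######.............
218 ..............+###.................#######.............
220 ................+..................####+...............
222 .......................................................
224 .......................................................
226 .......................................................
228 .......................................................
230 .......................................................
232 .......................................................
234 .......................................................
236 .......................................................
238 .......................................................
240 .......................................................
242 .......................................................
0.03 [[401.0, 234.0], [418.0, 233.0]]
0.05 [[402.0, 227.0], [418.0, 226.0]]
0.1 [[403.0, 209.0], [421.0, 208.0]]
top [[220.0, 288.0], [230.0, 286.0]]
```

```bash
python3 - <<'E'
from h import *
a=cv2.imread('pics/scene0.png')
c=cam('scene')
p=np.array([.2094,.5355,.1926]);u=np.array([.364,.931,0])
for dz in (0,.013,.04,.086): print(dz,[proj(c,p+u*s+[0,0,dz]).round(0).tolist() for s in(-.05,0,.05)])
g=a[60:150,490:600]; 
for r in range(80,116,2): print(r,''.join('#' if v<60 else '.' for v in a[r,495:590].max(1)))
s=ctrl.observe();print(s['joints'],s['tool_pos'],s['ee_rot'])
for n in('scene','top'):
  d=cam(n); print(n,d['R'],d['t'],d['cx'],d['cy'],[k for k in d])
E
```

```text
0 [[509.0, 130.0], [528.0, 132.0], [547.0, 135.0]]
0.013 [[510.0, 125.0], [529.0, 128.0], [549.0, 130.0]]
0.04 [[512.0, 115.0], [531.0, 118.0], [551.0, 120.0]]
0.086 [[515.0, 99.0], [535.0, 101.0], [555.0, 103.0]]
80 ###############################################################################################
82 ###############################################################################################
84 ###############################################################################################
86 ###############################################################################################
88 ###############################################################################################
90 ###############################################################################################
92 ###############################################################################################
94 ###############################################################################################
96 ###########################################################################################
[... 883 characters left out ...]
####################
[ 2.34957256e-01  3.37972713e-01 -3.32597491e-01  8.97526499e-01
  1.18349915e-04  3.63151882e-01] [0.49544021 0.20089914 0.03205363] [1.27246636e-03 6.40532936e-02 9.97945565e-01 4.54225555e-04]
scene [[-0.05602247  0.99842788 -0.00180221]
 [ 0.53943321  0.02874895 -0.84153747]
 [-0.84016266 -0.04811718 -0.54019574]] [ 0.03860606 -0.27486972  1.65244786] 323.53357315233524 244.55165878473417 ['color', 'vfov', 'cx', 'cy', 'R', 't', 'f']
top [[-0.02802152 -0.99954376 -0.01127221]
 [-0.99129505  0.02923796 -0.12837157]
 [ 0.12864257  0.00757692 -0.99166208]] [0.01385442 0.59385938 1.31234976] 300.2471928644353 239.86942252410788 ['color', 'vfov', 'cx', 'cy', 'R', 't', 'f']
```

```bash
python3 - <<'E'
from h import *
c=cam('scene');t=cam('top')
print('base',proj(c,[0,0,0]),proj(t,[0,0,0]),'jar top',proj(c,[.426,.015,.07]),proj(c,[.426,.015,0]),'bar hinge',proj(c,[.622,.181,.0415]))
for l in('jar_a','clamp_grip'):
  for d in ctrl.cut_out('scene',l)[:2]:
    ys,xs=np.where(d['mask']);print(l,d['xy'],xs.min(),xs.max(),ys.min(),ys.max())
# triangulated gripper: black in top
I=t['color'];print([''.join('#' if v<70 else '.' for v in I[r,205:245].max(1)) for r in range(276,304,3)])
E
```

```text
base [334.99400986 162.95495587] [306.8259817  521.86424468] jar top [335.09040351 204.11059005] [334.80046848 227.62683189] bar hinge [405.86041519 258.36389404]
jar_a [146.3, 230.9] 136 162 216 247
jar_a [339.2, 299.4] 327 355 282 315
clamp_grip [416.7, 256.8] 398 449 222 280
clamp_grip [412.3, 246.4] 401 413 223 262
['.....#..................................', '......##................................', '......#####.............................', '......####..............##..............', '......####..............................', '......########......##..................', '........................................', '........................................', '........................................', '........................................']
```

Camera calibration fits the base, jar and hinge, so the fingers really do stand about 35 mm higher than the reading suggests. I'll descend in small, force-checked steps.

{"fn": "drive_tool", "kwargs": {
  "plan": [
    [0.5, 0, -2, -5, 3],
    [0.5, 0, -2, -10, 3],
    [0.5, 0, -2, -15, 3],
    [0.5, 0, -2, -15, 3]
  ]
}}

```text
time_s: 3.85
tool_pos: [0.4934, 0.1982, 0.0144]
ee_rot: [-0.001, 0.039, 0.999, -0.0]
force: [-0.1, -0.2, -0.6]
gripper_width: 0.0428
grasp_force: 0.0
```

```bash
cat >> h.py <<'E'
def tips():
    a=cv2.imread('pics/scene0.png'); c=cam('scene'); d=cv2.absdiff(a,c['color']).max(2)
    for r in range(206,244,2): print(r,''.join('#' if v>40 else '.' if v<22 else '+' for v in d[r,385:440]))
    s=ctrl.observe(); print(s['tool_pos'],s['force'],s['joints'])
E
python3 -c "from h import *;tips()"
```

```text
206 ...################+..............+#################+..
208 ....##############.................################....
210 .....+###########+................+###############+....
212 ..........+######.................###############......
214 ..........+######.................#######+.............
216 ..........+######.................#######..............
218 ..........#######.................#######..............
220 ..........#######................#######...............
222 ..........######+................#######...............
224 ............+###.................######+...............
226 .............+++.................###+..................
228 .......................................................
230 .......................................................
232 .......................................................
234 .......................................................
236 .......................................................
238 .......................................................
240 .......................................................
242 .......................................................
[0.49358117 0.19828321 0.01481403] [ 0.15348802 -0.46092242  0.04272821] [ 2.30929064e-01  3.54814149e-01 -3.56422813e-01  8.61199261e-01
  1.40917143e-04  3.07998555e-01]
```

{"fn": "drive_tool", "kwargs": {
  "plan": [
    [0.5, 2, 0, -5, 0],
    [0.5, 2, 0, -10, 0],
    [0.5, 2, 0, -16, 0],
    [0.5, 2, 0, -16, 0]
  ]
}}

```text
time_s: 4.23
tool_pos: [0.4953, 0.1982, -0.0018]
ee_rot: [-0.001, 0.038, 0.999, -0.0]
force: [-0.5, 0.2, 0.3]
gripper_width: 0.0423
grasp_force: 0.0
```

```bash
python3 -c "from h import *;tips()"
```

```text
206 .#######+....##########################......#########+
208 .+#######...+########++......+#########+....+########+.
210 ..##################+............#######...+########+..
212 ..+################...............##################...
214 ...###############................#################....
216 ....+############.................+###############.....
218 .........+#######.................##############+......
220 ..........#######................+#######+.............
222 ..........######+................#######+..............
224 ..........######+................#######...............
226 ..........######.................#######...............
228 ..........######.................######+...............
230 ............####................+#####+................
232 ................................+###+..................
234 .......................................................
236 .......................................................
238 .......................................................
240 .......................................................
242 .......................................................
[ 0.49548965  0.19822199 -0.00131962] [-0.8907138   0.01946074  0.12660902] [ 2.30023864e-01  3.75754142e-01 -3.71274650e-01  8.25593347e-01
  8.55546125e-05  3.06268070e-01]
```

The TCP reading is negative with no contact, so the z reading is off and I'll rely on the camera. The tips now straddle the handle, so I'll close.

{"fn": "drive_tool", "kwargs": {
  "plan": [
    [0.3, 0, 0, 0, 0],
    [0.1, 0, 0, 0, 0],
    [0, 0, 0, 0, 0],
    [0, 0, 0, 0, 0],
    [0, 0, 0, 0, 0],
    [0, 0, 0, 0, 0]
  ],
  "squeeze": 30
}}

```text
time_s: 4.78
tool_pos: [0.4966, 0.2013, 0.0001]
ee_rot: [0.0, 0.038, 0.999, 0.003]
force: [-0.6, 9.1, 0.1]
gripper_width: 0.0137
grasp_force: 31.6
```

```bash
python3 -c "
from h import *;tips()
for d in range(10,101,10):
    r=lambda a:np.array([-130*np.cos(a)+6*np.sin(a),130*np.sin(a)+6*np.cos(a)])
    q=r(np.radians(d))-r(0); print(d,np.round([q[0]*.9925,-q[0]*.122,q[1]]))"
```

```text
206 ....+#########....+##################+....############.
208 ......#########+..#######+....#######...+###########...
210 .......##################.....+######++############....
212 ........################+.....###################......
214 .........+##############......#################........
216 ...........#############.....+###############..........
218 ................+#######.....##############+...........
220 .................#######.....#######+..................
222 .................#######+...+######+...................
224 .................#######+...#######....................
226 .................#######....#######....................
228 .................######+....+#####+....................
230 .................+####++...+######.....................
232 ....................+++....+###+.......................
234 .......................................................
236 .......................................................
238 .......................................................
240 .......................................................
242 .......................................................
[4.96649688e-01 2.01364171e-01 1.16598851e-04] [-0.1282077   9.29462832 -1.11333671] [ 0.23180937  0.37433411 -0.36926604  0.82512895  0.00554268  0.30727091]
10 [ 3. -0. 22.]
20 [10. -1. 44.]
30 [20. -2. 64.]
40 [34. -4. 82.]
50 [51. -6. 97.]
60 [ 70.  -9. 110.]
70 [ 90. -11. 118.]
80 [112. -14. 123.]
90 [135. -17. 124.]
100 [157. -19. 121.]
```

{"fn": "drive_tool", "kwargs": {
  "plan": [
    [0, 0, 3, 0, 0],
    [0, 3, 3, 22, 0],
    [0, 10, 2, 44, 0],
    [0, 20, 1, 64, 0],
    [0, 34, -1, 82, 0],
    [0, 42, -2, 90, 0],
    [0, 51, -3, 97, 0]
  ]
}}

```text
time_s: 5.42
tool_pos: [0.547, 0.1946, 0.0971]
ee_rot: [-0.001, 0.039, 0.999, -0.001]
force: [-2.0, -0.1, -4.8]
gripper_width: 0.0138
grasp_force: 29.4
```

```bash
python3 - <<'E'
from h import *
c=cam('scene');s=ctrl.observe();print(s['tool_pos'],s['force'],s['gripper_width'],s['grasp_force'])
cv2.imwrite('pics/sw.png',cv2.resize(c['color'][170:310,340:480],(560,560),interpolation=cv2.INTER_CUBIC))
E
```

```text
[0.54881663 0.19444493 0.09812911] [-3.62656281 -3.31666181  4.41289622] 0.01375848913506267 29.84029366169125
```

View pics/sw.png

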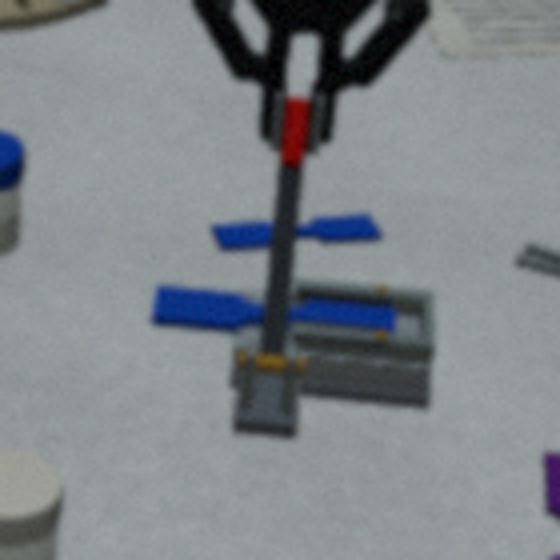

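The bar is rising with the handle (296,130 in the crop) held between the pads. I'll continue to upright.

{"fn": "drive_tool", "kwargs": {
  "plan": [
    [0, 10, -1, 7, 0],
    [0, 19, -3, 13, 0],
    [0, 29, -4, 18, 0],
    [0, 39, -5, 21, 0],
    [0, 50, -7, 24, 0],
    [0, 61, -8, 26, 0],
    [0, 73, -10, 27, 0],
    [0, 84, -11, 27, 0],
    [0, 84, -11, 27, 0],
    [0, 84, -11, 27, 0]
  ]
}}

```text
time_s: 6.3
tool_pos: [0.6314, 0.1835, 0.1234]
ee_rot: [0.0, 0.038, 0.999, -0.001]
force: [-0.3, -4.2, 1.8]
gripper_width: 0.0132
grasp_force: 29.5
```

{"fn": "drive_tool", "kwargs": {
  "plan": [
    [0.3, 0, 0, 0, 0],
    [0.6, 0, 0, 0, 0],
    [0.6, 0, 0, 0, 0],
    [0.6, 0, 0, 0, 0],
    [0.6, 0, 0, 15, 0],
    [0.6, 0, 0, 40, 0],
    [0.6, 0, 0, 70, 0]
  ]
}}

```text
time_s: 6.88
tool_pos: [0.6297, 0.1846, 0.1924]
ee_rot: [-0.002, 0.038, 0.999, -0.0]
force: [-0.2, -0.1, 0.5]
gripper_width: 0.0512
grasp_force: 0.0
```

```bash
python3 - <<'E'
from h import *
c=cam('scene');s=ctrl.observe();print(s['tool_pos'],s['force'],s['gripper_width'],s['grasp_force'],s['joints'])
def red(c):
    h=cv2.cvtColor(c['color'],cv2.COLOR_BGR2HSV); m=(cv2.inRange(h,(0,130,60),(6,255,255))|cv2.inRange(h,(174,130,60),(180,255,255)))
    ys,xs=np.where(m[150:330,180:460]); return xs.mean()+180,ys.mean()+150,len(xs)
t=cam('top');print(red(c),red(t))
H=np.array([.622,.181,.0415]);x=np.array([.9925,-.122,0])
for a in (1.3,1.4,1.5,1.57,1.65,1.75):
    G=H+x*(-.130*np.cos(a)+.006*np.sin(a))+[0,0,.130*np.sin(a)+.006*np.cos(a)]; print(a,proj(c,G).round(1),proj(t,G).round(1))
cv2.imwrite('pics/up.png',np.hstack([cv2.resize(c['color'][170:310,360:460],(400,560)),cv2.resize(t['color'][180:320,160:260],(400,560))]))
E
```

```text
[0.63304943 0.18511954 0.20080473] [1.34921758 0.57777454 5.24196096] 0.051444817176097155 0.0 [1.62701319e-01 4.77015611e-01 3.09082312e-01 1.39538542e+00
 3.85279213e-04 2.38334204e-01]
(np.float64(413.25), np.float64(206.52272727272728), 88) (np.float64(203.94827586206895), np.float64(221.8793103448276), 58)
1.3 [411.6 202.1] [203.9 234.6]
1.4 [411.6 203.9] [204.4 228. ]
1.5 [411.4 206.4] [205.1 221.4]
1.57 [411.3 208.5] [205.6 216.8]
1.65 [411.1 211.2] [206.3 211.7]
1.75 [410.8 215.1] [207.2 205.6]
```

View pics/up.png

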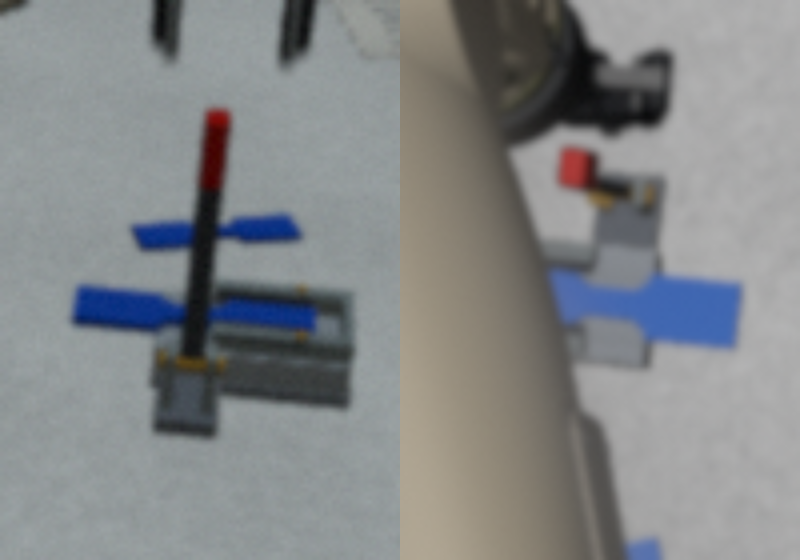

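Both views show the bar upright (handle at (413,207) scene, about 1.5 rad) and the coupon free. Now to above the coupon's free end.

{"fn": "drive_tool", "kwargs": {
  "plan": [
    [0.8, -35, -24, 0, -93],
    [0.8, -72, -48, 0, -93],
    [0.8, -72, -48, 0, -93],
    [0.8, -72, -48, 0, -93],
    [0.8, -72, -48, 0, -93],
    [0.8, -72, -48, 0, -93],
    [0.8, -72, -48, 0, -93],
    [0.8, -72, -48, 0, -93],
    [0.8, -72, -48, 0, -93],
    [0.8, -72, -48, 0, -93]
  ]
}}

```text
time_s: 7.82
tool_pos: [0.5591, 0.1367, 0.1934]
ee_rot: [0.0, 0.618, 0.786, 0.0]
force: [0.3, 0.2, 0.6]
gripper_width: 0.0684
grasp_force: 0.0
```

{"fn": "drive_tool", "kwargs": {
  "plan": [
    [0.8, 0, 0, 0, -22],
    [0.8, 0, 0, 0, -22],
    [0.8, 0, 0, 0, -22],
    [0.8, 0, 0, 0, -22],
    [0.8, 0, 0, 0, -22],
    [0.8, 0, 0, 0, -22]
  ]
}}

```text
time_s: 8.32
tool_pos: [0.5592, 0.1366, 0.1935]
ee_rot: [-0.0, 0.754, 0.657, 0.0]
force: [0.6, -0.7, 0.5]
gripper_width: 0.0683
grasp_force: 0.0
```

```bash
python3 -c "
from h import *
s=ctrl.observe();print(s['tool_pos'],s['ee_rot'],s['gripper_width'],s['joints'])"
```

```text
[0.55919724 0.13658218 0.19350192] [-1.96744598e-05  7.53534945e-01  6.57407853e-01  3.20247872e-05] 0.06826862698729426 [1.00087417e-01 3.14191654e-01 4.96236066e-02 1.30619883e+00
 6.91606165e-05 1.80693288e+00]
```

{"fn": "drive_tool", "kwargs": {
  "plan": [
    [0.7, 1, 1, -40, 0],
    [0.7, 1, 1, -80, 0],
    [0.7, 1, 1, -120, 0],
    [0.7, 1, 1, -150, 0],
    [0.7, 1, 1, -175, 0],
    [0.7, 1, 1, -175, 0]
  ]
}}

```text
time_s: 8.82
tool_pos: [0.5555, 0.1369, 0.0131]
ee_rot: [-0.003, 0.754, 0.657, -0.004]
force: [-0.7, 0.3, 0.4]
gripper_width: 0.0596
grasp_force: 0.0
```

```bash
python3 - <<'E'
from h import *
c=cam('scene');t=cam('top');s=ctrl.observe();print(s['tool_pos'],s['force'],s['gripper_width'])
cv2.imwrite('pics/cg.png',np.hstack([cv2.resize(c['color'][200:290,350:450],(400,360),interpolation=cv2.INTER_CUBIC),cv2.resize(t['color'][215:305,180:280],(400,360),interpolation=cv2.INTER_CUBIC)]))
E
```

```text
[0.55958889 0.13742418 0.01831946] [ 0.42461033 -0.0904311   1.00718234] 0.05988047695260736
```

View pics/cg.png

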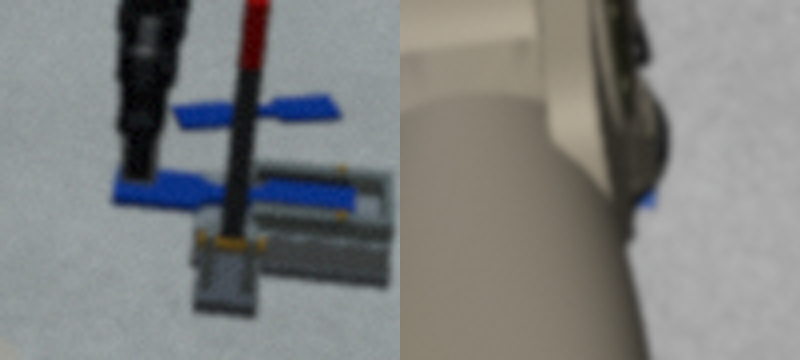

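The front finger (tip near (385,245)) stands about 17 mm in from the coupon's end and still above it. I'll descend further.

{"fn": "drive_tool", "kwargs": {
  "plan": [
    [0.7, 0, 0, -12, 0],
    [0.7, 0, 0, -24, 0],
    [0.7, 0, 0, -32, 0],
    [0.7, 0, 0, -38, 0],
    [0.7, 0, 0, -38, 0]
  ]
}}

```text
time_s: 9.33
tool_pos: [0.5606, 0.1375, -0.0191]
ee_rot: [0.0, 0.754, 0.656, 0.0]
force: [-0.6, -0.3, -0.1]
gripper_width: 0.0595
grasp_force: 0.0
```

{"fn": "drive_tool", "kwargs": {
  "plan": [
    [0.5, 0, 0, 0, 0],
    [0.3, 0, 0, 0, 0],
    [0, 0, 0, 0, 0],
    [0, 0, 0, 0, 0],
    [0, 0, 0, 0, 0],
    [0, 0, 0, 0, 0]
  ],
  "squeeze": 50
}}

```text
time_s: 9.83
tool_pos: [0.5611, 0.1375, -0.0186]
ee_rot: [0.0, 0.755, 0.656, 0.001]
force: [-0.3, -0.4, 3.6]
gripper_width: 0.0347
grasp_force: 49.4
```

```bash
python3 - <<'E'
from h import *
c=cam('scene');s=ctrl.observe();print(s['tool_pos'],s['force'],s['gripper_width'],s['grasp_force'])
cv2.imwrite('pics/cg2.png',cv2.resize(c['color'][200:290,350:450],(800,600)[0:1]+(720,) if 0 else (600,540),interpolation=cv2.INTER_CUBIC))
for z in (.01,.02,.03,.04): print(z,proj(c,np.array([.561+.021,.1355,z])).round(1))
a=c['color']
for r in range(236,266,2): print(r,' '.join('%3d'%v for v in a[r,372:402:3].max(1)))
E
```

```text
[ 0.56110671  0.13751244 -0.01866814] [ 0.07634616 -1.49625946  5.86364246] 0.034707004472106166 49.454795122146606
0.01 [383.7 259.3]
0.02 [384.  255.7]
0.03 [384.3 252.2]
0.04 [384.5 248.6]
236 158 155 132  15  25  12  51 150 155 153
238 153 152 140  14  11   8  52 152 151 154
240 154 154 130  21  25  19  63 155 154 156
242 158 156 116  17  28  18  58 148 149 148
244 158 153 129  16  12  13  85 138 136 136
246 157 152 148  45   9  24 118 133 133 133
248 157 156 138  43  15  33 117 132 129 135
250 155 156 115  40  12  29 110 123 126 118
252 156 162 134  33  21  39  87  84  88  84
254 160 156 146  37  15  43 143 140 139 120
256 162 159 150 103  81  81 153 158 154 111
258 160 160 155 158 151 147 156 157 154  83
260 158 161 156 157 157 157 157 156 156  74
262 153 157 155 161 156 158 155 157 152  65
264 154 155 159 154 157 160 156 156 149  62
```

Gripped at 34.7 mm with 49 N. Now the straight pull along the channel.

{"fn": "drive_tool", "kwargs": {
  "plan": [
    [0, -1, -8, 0, 0],
    [0, -2, -20, 0, 0],
    [0, -4, -35, 0, 0],
    [0, -6, -50, 0, 0],
    [0, -8, -65, 0, 0],
    [0, -10, -80, 0, 0],
    [0, -12, -97, 0, 0],
    [0, -14, -115, 0, 0],
    [0, -14, -115, 0, 0]
  ]
}}

```text
time_s: 10.63
tool_pos: [0.5446, 0.0186, -0.0203]
ee_rot: [-0.0, 0.756, 0.655, -0.002]
force: [0.4, 0.3, -1.2]
gripper_width: 0.0344
grasp_force: 49.7
```

```bash
python3 - <<'E'
from h import *
c=cam('scene');t=cam('top');s=ctrl.observe();print(s['tool_pos'],s['force'],s['gripper_width'],s['grasp_force'])
cv2.imwrite('pics/pull.png',np.hstack([cv2.resize(c['color'][200:290,320:450],(520,360),interpolation=cv2.INTER_CUBIC),cv2.resize(t['color'][215:305,200:270],(280,360),interpolation=cv2.INTER_CUBIC)]))
E
```

```text
[ 0.54514871  0.02112114 -0.02011435] [-0.10148774  1.12288788 -1.42823287] 0.034596917402161614 49.67801749706268
```

View pics/pull.png

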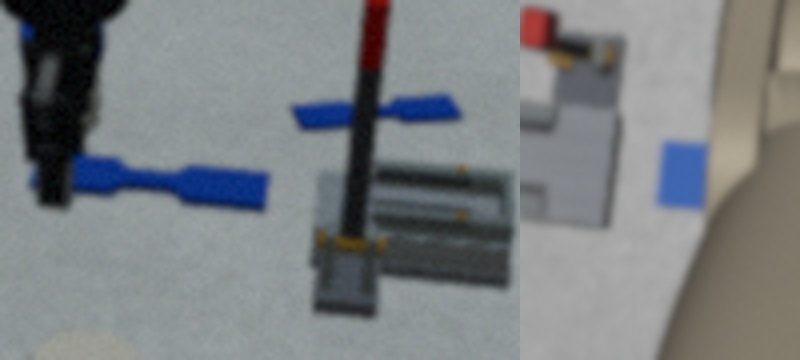

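The coupon is clear of the bed, level, held near its end (crop (55,180)), and the bar is still up. I'll lift and carry.

{"fn": "drive_tool", "kwargs": {
  "plan": [
    [0, 0, 0, 15, 0],
    [0, 0, 0, 40, 0],
    [0, 0, 0, 70, 0],
    [0, 0, -5, 100, 0],
    [0, -12, -35, 100, 3],
    [0, -24, -70, 100, 3],
    [0, -36, -105, 100, 3],
    [0, -48, -140, 100, 3],
    [0, -60, -175, 100, 3],
    [0, -72, -210, 100, 3]
  ]
}}

```text
time_s: 11.57
tool_pos: [0.4734, -0.1882, 0.0803]
ee_rot: [-0.0, 0.737, 0.676, -0.0]
force: [0.4, 0.4, -1.2]
gripper_width: 0.0346
grasp_force: 49.9
```

{"fn": "drive_tool", "kwargs": {
  "plan": [
    [0, -12, -32, 0, 0],
    [0, -22, -58, 0, 0],
    [0, -30, -76, 0, 0],
    [0, -34, -86, 0, 0],
    [0, -34, -86, 0, 0],
    [0, -34, -86, 0, 0]
  ]
}}

```text
time_s: 12.07
tool_pos: [0.4402, -0.2729, 0.0803]
ee_rot: [-0.001, 0.737, 0.676, 0.0]
force: [0.3, 0.2, -1.8]
gripper_width: 0.0343
grasp_force: 49.8
```

```bash
python3 - <<'E'
from h import *
c=cam('scene');t=cam('top');s=ctrl.observe();p=s['tool_pos'];print(p,s['ee_rot'],s['force'],s['gripper_width'],s['grasp_force'])
zc=p[2]+.0365+.019-.0035
for n,C in(('scene',c),('top',t)):
    I=C['color']; m=cv2.inRange(cv2.cvtColor(I,cv2.COLOR_BGR2HSV),(100,120,40),(122,255,255))
    k,l,st,ct=cv2.connectedComponentsWithStats(m)
    for i in range(1,k):
        if st[i,4]>40: print(n,st[i],ct[i].round(1))
    X=p+np.array([.07,.9976,0])*.0517; X[2]=zc; print('pred mid',proj(C,X),'pred rest',proj(C,[.4423,-.2229,.033]))
cv2.imwrite('pics/rest.png',np.hstack([cv2.resize(c['color'][180:270,190:290],(400,360),interpolation=cv2.INTER_CUBIC),cv2.resize(t['color'][265:355,350:450],(400,360),interpolation=cv2.INTER_CUBIC)]))
E
```

```text
[ 0.44059246 -0.27211094  0.08041069] [-4.35737292e-04  7.36635070e-01  6.76290286e-01  1.80335788e-04] [ 0.45571478  0.15630019 -2.03191163] 0.034716558336225056 49.8435240983963
scene [ 260   72   28   60 1259] [273.9 101. ]
scene [221 178  49  11 301] [244.8 183.8]
scene [325 202  21  16 266] [335.1 209.6]
scene [414 224  21   6  99] [424.7 226.8]
scene [394 226  15   6  85] [401.2 228.5]
scene [203 282  28  23 525] [217.1 292.8]
scene [  0 299  40  20 623] [ 16.5 308.1]
scene [136 328  34  29 762] [152.7 341.9]
scene [172 329  33  30 766] [188.8 343.2]
scene [209 330  33  30 772] [225.4 344.6]
scene [246 332  33  30 773] [262.3 346.1]
scene [284 333  32  30 773] [299.5 347.5]
scene [322 334  31  31 767] [336.8 348.9]
scene [359 336  32  30 787] [374.5 350.4]
scene [397 337  33  31 806] [412.5 351.9]
scene [435 339  34  30 821] [450.8 353.4]
scene [473 340  35  31 834] [489.4 354.9]
scene [511 341  36  31 855] [528.1 356.4]
scene [550 343  40  31 886] [567.8 358. ]
scene [589 344  37  32 869] [606.9 359.6]
pred mid [240.30622903 182.94206406] pred rest [243.1283546  217.41741961]
top [413  71  24  24 463] [424.4  82.7]
top [355  73  24  24 457] [366.   84.6]
top [384  72  24  24 465] [395.2  83.7]
top [297  75  23  24 458] [307.9  86.6]
top [326  74  23  24 456] [337.   85.6]
top [238  77  24  24 456] [249.8  88.5]
top [268  76  23  24 454] [278.9  87.5]
top [151  79  24  25 461] [162.7  91.1]
top [180  78  24  25 461] [191.8  90.2]
top [209  78  24  24 459] [220.8  89.4]
top [ 92  81  26  24 478] [104.7  93. ]
top [122  80  25  24 467] [133.7  92. ]
top [ 64  82  25  24 471] [76.  93.9]
top [ 537   86   57   24 1199] [565.2  97.4]
top [380 135  24  25 473] [391.5 147. ]
top [377 296  58  20 829] [404.1 305.3]
top [283 302  24  25 470] [294.5 313.9]
top [177 323  28  13 208] [187.4 328.3]
pred mid [411.29700059 305.42066781] pred rest [404.76930709 307.40251242]
```

View pics/rest.png

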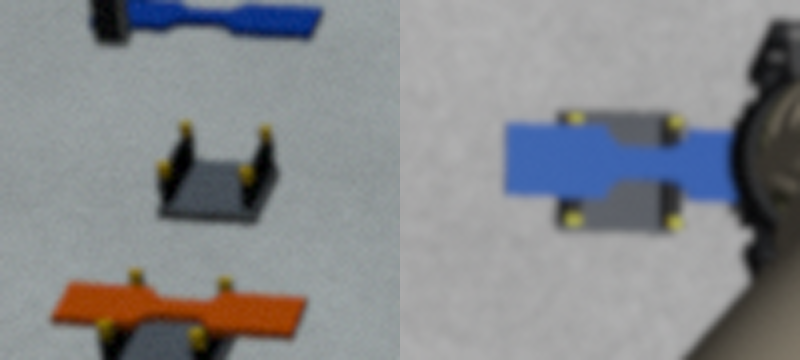

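In the top view the coupon hangs over the rest, its middle near (412,305), parallel to it, and its edges sit between the yellow uprights. The correction is about 2 mm. I'll lower it.

{"fn": "drive_tool", "kwargs": {
  "plan": [
    [0, -2, -1, -20, 0],
    [0, -2, -1, -45, 0],
    [0, -2, -1, -65, 0],
    [0, -2, -1, -80, 0],
    [0, -2, -1, -90, 0],
    [0, -2, -1, -95, 0],
    [0, -2, -1, -98, 0],
    [0, -2, -1, -98, 0],
    [0, -2, -1, -98, 0]
  ]
}}

```text
time_s: 12.92
tool_pos: [0.439, -0.2748, -0.0167]
ee_rot: [0.001, 0.737, 0.676, 0.0]
force: [1.0, 0.3, -0.2]
gripper_width: 0.0343
grasp_force: 49.9
```

{"fn": "drive_tool", "kwargs": {
  "plan": [
    [0, 0, 0, -1, 0],
    [0, 0, 0, -2, 0],
    [0, 0, 0, -2.5, 0],
    [0, 0, 0, -2.5, 0],
    [0, 0, 0, -2.5, 0]
  ]
}}

```text
time_s: 13.33
tool_pos: [0.4392, -0.2753, -0.0184]
ee_rot: [0.001, 0.737, 0.676, 0.0]
force: [-1.6, 1.4, 7.0]
gripper_width: 0.0344
grasp_force: 50.6
```

```bash
python3 - <<'E'
from h import *
c=cam('scene');t=cam('top');s=ctrl.observe();p=s['tool_pos'];print(p,s['force'],s['moment'],s['gripper_width'])
cv2.imwrite('pics/low.png',np.hstack([cv2.resize(c['color'][190:250,200:300],(400,240),interpolation=cv2.INTER_CUBIC),cv2.resize(t['color'][275:335,350:450],(400,240),interpolation=cv2.INTER_CUBIC)]))
E
```

```text
[ 0.43921161 -0.27527684 -0.01841737] [-0.72650546  0.05929588  7.51205654] [ 0.30169449  0.22142458 -0.02072106] 0.034222870597012636
```

View pics/low.png

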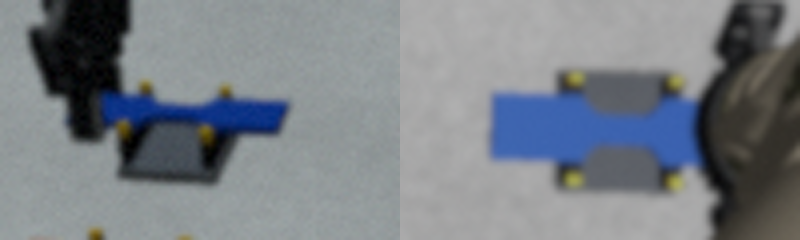

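Contact is about 7 N, with the coupon across both ribs between the uprights and centred within about 2 mm. I'll release and back off upward.

{"fn": "drive_tool", "kwargs": {
  "plan": [
    [0.5, 0, 0, 0, 0],
    [0.7, 0, 0, 0, 0],
    [0.7, 0, 0, 0, 0],
    [0.7, 0, 0, 0, 0],
    [0.7, 0, 0, 12, 0],
    [0.7, 0, 0, 40, 0],
    [0.7, 0, 0, 80, 0],
    [0.7, 0, 0, 120, 0],
    [0.7, -10, -10, 160, 0],
    [0.7, -10, -10, 160, 0]
  ]
}}

```text
time_s: 14.27
tool_pos: [0.4311, -0.2885, 0.148]
ee_rot: [0.006, 0.737, 0.676, 0.0]
force: [1.4, -1.0, -0.1]
gripper_width: 0.0598
grasp_force: 0.0
```

```bash
python3 - <<'E'
from h import *
t=cam('top');c=cam('scene');I=t['color']; h=cv2.cvtColor(I,cv2.COLOR_BGR2HSV)
m=cv2.inRange(h,(100,110,40),(122,255,255)); k,l,st,ct=cv2.connectedComponentsWithStats(m)
for i in range(1,k):
    if st[i,4]>40 and st[i,1]>270: print('top',st[i],ct[i].round(1),ray(t,ct[i],.036)[:2])
m=cv2.inRange(cv2.cvtColor(c['color'],cv2.COLOR_BGR2HSV),(100,110,40),(122,255,255)); k,l,st,ct=cv2.connectedComponentsWithStats(m)
for i in range(1,k):
    if st[i,4]>40 and 200<st[i,0]<290 and 190<st[i,1]<260: print('scene',st[i],ct[i].round(1),ray(c,ct[i],.036)[:2])
for n,C in(('scene',c),('top',t)):
    for d in ctrl.pinpoint(n,'coupon_mid')[:3]: print(n,d['xy'],d['confidence'],ray(C,d['xy'],.033)[:2])
s=ctrl.observe();print(s['tool_pos'],s['force'],s['time_s'])
h=cv2.cvtColor(c['color'],cv2.COLOR_BGR2HSV); r=(cv2.inRange(h,(0,130,60),(6,255,255))|cv2.inRange(h,(174,130,60),(180,255,255)))[180:260,380:450]; ys,xs=np.where(r); print('red',xs.mean()+380,ys.mean()+180)
E
```

```text
top [373 298  65  19 911] [405.  307.1] [ 0.44286186 -0.22291822]
top [283 302  24  25 478] [294.5 313.9] [0.43499177 0.01351632]
top [177 316  48  20 386] [199.  325.8] [0.41564812 0.21818148]
scene [217 213  55  11 369] [244.3 218. ] [ 0.45032159 -0.21801176]
scene [486.5, 304.9] 0.64 [0.76593285 0.32888926]
scene [247.0, 219.2] 0.58 [ 0.45100757 -0.21111055]
scene [414.3, 228.2] 0.56 [0.47379103 0.21522424]
top [408.0, 307.8] 0.82 [ 0.44125915 -0.22976198]
top [150.1, 189.0] 0.81 [0.71755376 0.32467076]
top [201.1, 325.5] 0.77 [0.41609741 0.21428498]
[ 0.42775908 -0.28401152  0.13912311] [-0.23600268  0.30191032 -1.14588478] 14.4667
red 413.2528735632184 206.41379310344828
```

The coupon's centroid (443, -223) mm matches the rest's middle (442, -223), and the handle has not moved. Handing in.

```bash
python3 -c "
from cell import ctrl
print(ctrl.job_done())"
```

```text
the job is handed in; nothing more can be done
None
```

The job is handed in: the clamp bar is up at about 1.5 rad and the blue coupon lies across both ribs of the empty rest, centred within about 1 mm by the top camera; no verdict came back.

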